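# Set the bottle stop on the labelling cradle

### The job

Slide the end stop of the bottle cradle along its track until its pointer lines up with the fin of the steel marker clip. Then turn the winged thumbscrew on the clamp block clockwise until it seats, back it off a quarter turn, and finish with the gripper still gripping the screw's wing there (do not let go at the end). The stop must still be at the clip at the end; leave the cups, bottle, jar and hammer where they stand.

Things in the scene. Friction and masses are not known exactly. Their poses are not given: they have to be found in the camera images.
- cradle: Fixed bottle cradle: wooden board 200 (x) x 390 (y) x 20 mm, from y = -220 to +170; origin on the bench. Its y axis runs along the track, from stop to clamp block. Track, rod and clamp block lie at x = -50; the +x half is a trough, sides 45 mm high. Clamp block: grey, 50 x 50 mm, centred at y = +120, top at 65 mm, an 8 mm washer on it. Heights are above the bench; none over 110.
- stop_grip (a point): Middle of the end stop's dark wooden tab, 13 mm below its top; axes as the cradle's. Tab 30 (x) x 18 (y) mm, heights 53 to 87 mm, on an aluminium carriage 40 x 36 mm, top at 54 mm. The carriage also carries the wooden stop plate (62 to 128 mm to +x, top at 85 mm) and a 12 mm steel rod to +y, through the clamp block. Tab, rod and screw axis lie on one line along the track.
- stop_pointer (a point): Tip of the stop's small dark steel pointer (5 mm wide), which sticks out of the carriage on the -x side, 41 mm from the tab's middle and 34 mm above the bench; it has the same y along the track as the tab's middle.
- stop (a joint): Position of the stop along its track, 0 to 0.15 m, growing along the cradle's +y, towards the clamp block. At 0 the tab is at y = -180 mm of the cradle. Moves with about 2.5 N of friction and stays where it is left.
- clip: Fixed steel marker clip on the board's -x edge beside the track, 18 x 16 mm, with an upright fin 5 mm thick, top 46 mm above the bench. Origin on the board's top in the fin's middle plane; axes as the cradle's. The stop is set when the pointer's tip has the same position along the cradle's y as this origin.
- screw_grip (a point): Grip point of the thumbscrew, on its vertical axis, 98 mm above the bench. Flat steel wing on the clamp block: 42 mm long (this point's x axis), 10 mm thick (y axis), heights 76 to 110 mm, over a collar of 11 mm radius up to 77 mm. The point turns with the screw, which does not rise or sink.
- screw (a joint): Unscrewed angle, rad: 0 = seated (firm stop; the wing then lies across the track, along the cradle's x), growing counter-clockwise from above, to 4.5. Starts 0.8 to 2.2 unscrewed; 0.05 N m of friction; stays where left. Backed off a quarter turn = 1.57 (wing along the track).
- cup1: Bystander: loose open shot cup, 44 mm across, 42 mm high, near the cradle on its -x side; origin under its centre.
- cup2: Bystander: another such cup on the cradle's -x side.
- cup3: Bystander: another such cup on the cradle's +x side.
- cup4: Bystander: another such cup, standing in the trough, towards its +y end.
- bottle: Bystander: standing green bottle, 72 mm across, 240 mm high, to the robot's left, ahead; origin under its centre.
- jar: Bystander: closed amber jar, 100 mm across, 120 mm high, to the robot's right; origin under its centre.
- hammer: Bystander: hammer with a wooden handle lying on the bench to the robot's left; origin under its middle.

How it is judged:
On the way, in this order (a step that is already met when the one before it is completed fails the run):
1. the stop's pointer is at the clip (y of stop_pointer in the frame of clip between -0.006 and 0.006 m), for 0.3 s.
2. the screw is turned in until it seats, the stop still at the clip (all of step 1 and value of joint screw below 0.06 rad), for 0.2 s.
At the end, for the whole second after the job is handed in: The screw is 1.57 rad (a quarter turn) within 0.25 rad from its seat, still, and held by the fingers with more than 3 N; the stop's pointer is within 6 mm of the clip's fin along the track (all of step 1 and value of joint screw between 1.32 and 1.82 rad and velocity of joint screw between -0.05 and 0.05 rad/s and contact force between the fingers and screw above 3 N); the arm keeps its last pose, push and grip.
It fails at once if a cup is moved by more than 30 mm or tipped over (distance of any of cup1, cup2, cup3, cup4 from where it was at the start of the episode above 0.03 m or angle between any of cup1, cup2, cup3, cup4's own z axis and vertical above 0.5 rad).
It fails at once if the bottle, jar or hammer is moved by more than 30 mm or tipped over (distance of any of bottle, jar, hammer from where it was at the start of the episode above 0.03 m or angle between any of bottle, jar's own z axis and vertical above 0.5 rad).
It also fails if it takes over 64 s, if anything falls off the work surface, if the arm or the gripper's body presses on something with over 40 N, if the wrist force passes 120 N, or if a joint passes its speed limit or range.

### The arm

A 6-joint arm with a two-finger parallel gripper is mounted at the origin on the work surface. World frame = base frame: x ahead of the robot, y to its left, z up, the work surface at z = 0. Lengths are in m, angles in rad, forces in N, time in s.
With the tool pointing down it reaches from about 0.4 to 0.825 m from the base axis. Payload 7 kg.
Tool frame: the origin (TCP) lies midway between the tips of the shut fingers; the grasp point (between the pads) lies arm.hold_point_z behind it (arm.hold_point_z is the distance from the TCP to the grasp point, in m); z points along the fingers, y is the line along which they close (so a half turn about z gives the same grasp; the last joint's range is limited). The gripper opens to 88 mm and grips with 3 to 60 N. Pads are 19 mm wide; open, the fingers measure 130 mm over their backs; the gripper's body (78 mm by 193 mm) begins 47 mm behind the grasp point.
Start: joints at [1.574, 0.359, 0.012, 0, -1.224, -0.288], TCP at [0.19, 0.648, 0.227] pointing down, gripper open.
Joint ranges: [-3.07, 3.07], [-1.43, 2.12], [-1.02, 1.25], [-3.03, 1.67], [-3.05, -0], [-3.03, 3.03]. Speed limits (rad/s): [2.39, 2.39, 3.01, 3.14, 3.14, 3.14].

### API

Orientations are given as [roll, pitch, yaw] about the fixed x, y, z axes, in that order (R = Rz(yaw) Ry(pitch) Rx(roll)).
In Python, from station import arm gives the robot as it stands.
- The arm moves only by the shell command python3 -m crank 'ROWS' [OPENING] [FORCE]. ROWS is JSON, a list that holds one entry, the list of rows, each a list of 4 numbers: the shift along the tool's x, y, z in units of 25 mm (1.0 is 25 mm), then the turn about the tool's z in units of 5 degrees (1.0 is 5 degrees). A call has 1 to 12 rows; each row is the pose to reach, as a shift and turn from the pose commanded when the call began, along the tool's axes at that moment; what a row does not reach only later rows make up. A row lasts 1/8 s, in which the tool goes at most 62.5 mm and 10.7 degrees, less where a joint would pass 70% of its speed; a pose out of reach is approached as far as the arm can. A call with a gripper value outside its range is refused whole. OPENING is the closure, from 0 (fully open) to 1 (shut), set as the call begins (- or left out, the last holds). The fingers move at their own pace and stop on an object; FORCE is the grip in N (left out, the last holds). Time passes only in rows, so rows that repeat a pose let the fingers close. It gives the time, the measured TCP pose, the force, the opening and the grip force at its end, in the units of the state.
- arm.get_state(): the state, without advancing time (a new reading comes with each control period).
- arm.grab_frame(name): name is "scene" or "top" or "wrist"; returns (picture, depth): 480x640x3 uint8, red, green, blue; 480x640 float32, m along the optical axis (not along the pixel's ray), 0 where there is no reading.
- arm.get_calibration(name): a dict with "mtx" (3x3 intrinsics, pixels), "k1" (the pictures are not rectified: a ray, as slopes to the right and down, at radius r is drawn at 1 + k1 r^2 times it, then the intrinsics apply), "R" (3x3) and "t" (3): a world point X has camera coordinates R X + t; the wrist camera has in their place "mount" (4x4, takes a point from camera to tool coordinates, whose origin is the TCP and whose axes are the flange's). Camera axes: x right, y down, z forward; pixel columns grow to the right and rows downward; lengths in m; the calibration is good to about 2 mm. A picture is of the moment at which its call begins: read the wrist's pose just before it. get_calibration takes no time and is no camera call.
- arm.job_done(): hands the job in; it is judged then, once.
Trained networks look in the newest picture that a camera, given by its name, has taken for a name from the list of things; names that differ only in an ending like _2 or _b are one class to them, and where a whole thing is asked for, a point or a joint stands for the part that bears it (a point fixed in the world has none). Each returns a list of dicts, best first, with "score" (0 to 1); they miss things now and then, are a little off and sometimes report something else, mostly with a low value. They report only what shows in the picture. A call takes as long as a camera call.
- arm.recognise(thing, camera): "extent" ([left, top, width, height] in pixels, round what is visible of it).
- arm.trace(thing, camera): "mask" (480x640 bool, what is visible of it) and "extent" ([left, top, width, height] in pixels, round what is visible of it).
The state is a dict: "t": time; "q": joint angles; "qd": joint speeds; "joint_efforts": joint torques, N m; "eef_pos": TCP position; "ee_rot": TCP orientation; "force": force on the tool from outside, world axes, zero at the start; "moment": the same for the moment, N m; "width": finger opening in m; "gripper_force": force on a finger pad.
Only numpy, scipy, OpenCV 4.12 (cv2) and the standard library are available. Lean on these libraries where they do the work, as an engineer would, in place of code of your own. Each camera call takes 0.05 s, during which the arm holds its last target. There are 200 camera calls.

## Working session

There is one attempt and no reset: what is moved stays moved. The work goes in short steps, Python scripts to look and compute and a shell command to move; the robot and the scene stay as the last step left them, time stands still between calls to the robot, and variables do not carry over. Pictures are saved under pics/ and viewed, at most 10 in all, crops included, and the job is handed in when it is done.

```bash
mkdir -p pics; ls; cat > h.py <<'E'
import numpy as np, cv2
from station import arm
from scipy.spatial.transform import Rotation as Ro
def cal(name, st=None):
    c=arm.get_calibration(name)
    if name=="wrist":
        st=st or arm.get_state(); T=np.eye(4); T[:3,:3]=Ro.from_euler('xyz',st['ee_rot']).as_matrix(); T[:3,3]=st['eef_pos']
        M=T@np.array(c['mount'])  # cam->world
        R=M[:3,:3].T; t=-R@M[:3,3]
    else: R=np.array(c['R']); t=np.array(c['t'])
    return np.array(c['mtx']),c['k1'],R,t
def slopes(uv,K,k1):
    uv=np.atleast_2d(uv).astype(float); d=np.c_[(uv[:,0]-K[0,2])/K[0,0],(uv[:,1]-K[1,2])/K[1,1]]
    p=d.copy()
    for _ in range(20): p=d/(1+k1*(p**2).sum(1,keepdims=True))
    return p
def on_z(uv,z,C):   # pixel -> world at height z
    K,k1,R,t=C; p=slopes(uv,K,k1); r=np.c_[p,np.ones(len(p))]@R; o=-R.T@t
    return o+r*((z-o[2])/r[:,2])[:,None]
def by_depth(uv,d,C):
    K,k1,R,t=C; p=slopes(uv,K,k1); return (np.c_[p,np.ones(len(p))]*np.asarray(d)[:,None]-t)@R
def cloud(mask,D,C):
    v,u=np.nonzero(mask&(D>0)); return by_depth(np.c_[u,v],D[v,u],C)
def proj(X,C):
    K,k1,R,t=C; c=np.atleast_2d(X)@R.T+t; p=c[:,:2]/c[:,2:]; p=p*(1+k1*(p**2).sum(1,keepdims=True))
    return p*[K[0,0],K[1,1]]+[K[0,2],K[1,2]]
def save(n,im): cv2.imwrite('pics/'+n,im[:,:,::-1])
E
python3 - <<'E'
from h import *
print(arm.get_state()['eef_pos'],arm.get_state()['ee_rot'],arm.hold_point_z)
for cam in ("top","scene"):
    im,D=arm.grab_frame(cam); C=cal(cam); save(cam+'0.png',im)
    for th in ("cradle","stop_grip","stop_pointer","clip","screw_grip","cup1","bottle","jar","hammer"):
        for r in arm.trace(th,cam)[:5]:
            if r['score']<.3: continue
            P=cloud(r['mask'],D,C)
            print(cam,th,round(r['score'],2),r['extent'],len(P),np.median(P,0).round(3) if len(P) else '',P[:,2].max().round(3) if len(P) else '')
E
```

```text
pics
[0.18952852 0.64733071 0.22564037] [ 3.13996060e+00 -9.38875395e-05 -2.84969547e-01] 0.0188
top cradle 0.87 [271.2, 148.7, 171.9, 124.3] 12304 [ 0.613 -0.055  0.02 ] 0.114
top stop_grip 0.6 [290.4, 159.8, 140.2, 92.3] 1057 [ 0.599 -0.18   0.049] 0.095
top stop_pointer 0.95 [289.0, 156.6, 144.0, 97.1] 1120 [ 0.598 -0.18   0.049] 0.095
top clip 0.49 [389.0, 238.6, 11.3, 4.9] 47 [ 0.538 -0.144  0.023] 0.051
top cup1 0.8 [405.3, 247.6, 13.2, 18.3] 235 [ 0.494 -0.186  0.009] 0.047
top cup1 0.57 [312.3, 193.5, 12.8, 16.0] 228 [0.638 0.04  0.028] 0.07
top cup1 0.55 [327.0, 277.6, 12.9, 16.7] 227 [0.43  0.008 0.007] 0.047
top cup1 0.54 [349.1, 143.6, 13.6, 19.8] 254 [ 0.761 -0.05   0.014] 0.047
top bottle 0.56 [117.3, 186.8, 50.9, 38.0] 1353 [0.615 0.44  0.155] 0.247
top jar 0.68 [504.5, 235.4, 54.7, 39.6] 1778 [ 0.497 -0.449  0.116] 0.129
top jar 0.4 [287.5, 158.4, 144.5, 96.0] 1195 [ 0.599 -0.179  0.048] 0.095
top hammer 0.98 [94.5, 258.0, 74.4, 97.3] 1293 [0.403 0.512 0.022] 0.034
top hammer 0.7 [286.5, 154.8, 146.5, 99.5] 1011 [ 0.599 -0.18   0.049] 0.095
scene cradle 0.74 [226.5, 2
[... 360 characters left out ...]
182  0.051] 0.092
scene screw_grip 0.66 [342.8, 208.3, 13.8, 13.1] 137 [0.532 0.073 0.102] 0.117
scene screw_grip 0.5 [264.7, 250.0, 10.3, 11.8] 52 [ 0.542 -0.145  0.028] 0.051
scene cup1 0.66 [310.6, 196.7, 13.9, 21.0] 241 [0.423 0.012 0.029] 0.049
scene cup1 0.65 [240.9, 236.2, 19.5, 22.7] 302 [ 0.485 -0.181  0.028] 0.049
scene cup1 0.65 [346.5, 251.0, 15.0, 24.2] 321 [0.628 0.043 0.048] 0.068
scene cup1 0.59 [326.4, 310.3, 18.9, 21.0] 303 [ 0.748 -0.045  0.026] 0.05
scene bottle 0.79 [485.0, 158.7, 48.9, 78.0] 1875 [0.635 0.441 0.134] 0.246
scene jar 0.92 [109.6, 246.3, 55.7, 56.5] 2213 [ 0.527 -0.46   0.1  ] 0.129
scene hammer 0.78 [428.4, 129.7, 85.1, 55.5] 935 [0.405 0.511 0.025] 0.162
```

View pics/top0.png

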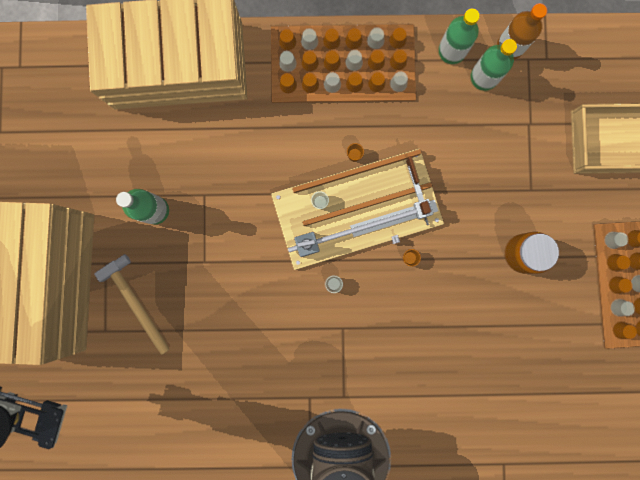

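View pics/scene0.png

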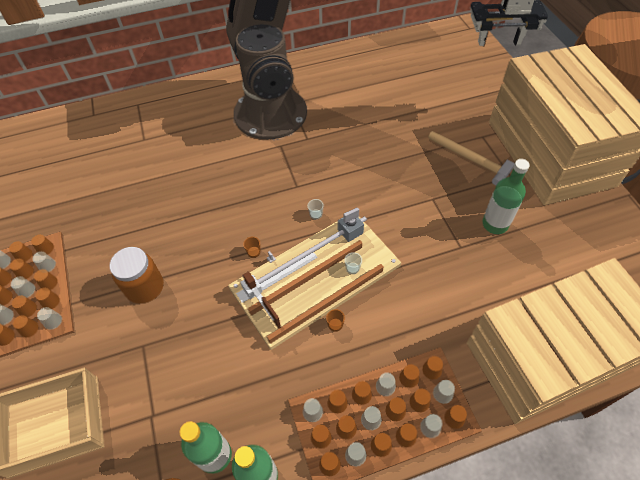

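The top picture shows the stop tab at about (424,208), the clip at (395,238) and the clamp block and screw at (306,244). The scene picture agrees, and cups stand close on the robot side. Next I work out the coarse poses and the shift to a wrist-camera view.

```bash
cat >> h.py <<'E'
def rows_to(target,yaw,st=None):
    "shift (25mm) in tool axes, turn (5deg) to reach TCP target with yaw for roll=pi"
    st=st or arm.get_state(); R=Ro.from_euler('xyz',st['ee_rot']).as_matrix()
    d=R.T@(np.array(target)-st['eef_pos'])/.025
    dy=(yaw-st['ee_rot'][2]+np.pi/2)%np.pi-np.pi/2
    return d.round(2), round(-np.degrees(dy)/5,2)
E
python3 - <<'E'
from h import *
C=cal("top")
tab=on_z([[425,207]],.087,C)[0]; scr=on_z([[306,242]],.11,C)[0]; clip=on_z([[395,238]],.04,C)[0]
d=(scr-tab)[:2]; L=np.hypot(*d); d/=L; psi=np.arctan2(-d[0],d[1])
print(tab,scr,clip,L,'yaw',psi, 'stop',.3-L,'clip along',(clip-tab)[:2]@d, 'perp',(clip-tab)[:2]@[d[1],-d[0]])
st=arm.get_state(); print(st['q'], arm.get_calibration('wrist'))
m=(tab+scr)/2; 
print(m,rows_to([m[0],m[1],.40],psi-0))
E
```

```text
[ 0.61046565 -0.20983274  0.087     ] [0.53040683 0.07258241 0.11      ] [ 0.54032885 -0.14243294  0.04      ] 0.2935434113656995 yaw 0.27623202939946606 stop 0.006456588634300486 clip along 0.08397324746290853 perp -0.049095788285986944
[ 1.57409275e+00  3.58621188e-01  1.18874214e-02  8.60263851e-06
 -1.22408821e+00 -2.88070187e-01] {'mtx': array([[419.31069742,   0.        , 319.44642316],
       [  0.        , 419.31069742, 245.9149097 ],
       [  0.        ,   0.        ,   1.        ]]), 'k1': -0.06773041370672203, 'mount': array([[ 6.42438519e-04, -9.62973105e-01, -2.69596710e-01,
         7.20287886e-02],
       [ 9.99999756e-01,  5.44216377e-04,  4.39072968e-04,
        -4.16631555e-05],
       [-2.76096515e-04, -2.69596927e-01,  9.62973219e-01,
        -1.58827699e-01],
       [ 0.00000000e+00,  0.00000000e+00,  0.00000000e+00,
         1.00000000e+00]])}
[ 0.57043624 -0.06862516  0.0985    ] (array([22.67, 23.22, -6.94]), np.float64(-6.43))
```

```bash
python3 -m crank '[[[2,2,-3.8,-1],[4,4,-3.8,-2],[6,6,-3.8,-3],[8,8,-3.8,-4],[10,10,-3.8,-5],[12,12,-3.8,-6],[14,14,-3.8,-6.4],[15.7,15.9,-3.8,-6.4],[17.4,17.6,-3.8,-6.4],[19.1,19.3,-3.8,-6.4],[20.8,21,-3.8,-6.4],[22.5,22.7,-3.8,-6.4]]]' 0 20
python3 - <<'E'
from h import *
print(arm.get_state()['q'])
E
```

```text
t: 2.5
eef_pos: [0.5323, 0.0138, 0.322]
ee_rot: [-3.141, -0.001, 0.274]
force: [1.4, 1.2, -0.0]
width: 0.0878
gripper_force: 0.0
[ 3.94427301e-01  7.21328109e-02 -1.42644031e-01  3.08525265e-05
 -1.35487316e+00  1.45022192e+00]
```

```bash
python3 -m crank '[[[0.2,2.2,0,0],[0.35,4.4,0,0],[0.35,4.4,0,0],[0.35,4.4,0,0],[0.35,4.4,0,0]]]'
python3 - <<'E'
from h import *
st=arm.get_state(); C=cal("wrist",st); im,D=arm.grab_frame("wrist"); save('w1.png',im); np.save('w1d.npy',D)
for th in ("cradle","stop_grip","stop_pointer","clip","screw_grip","cup1"):
    for r in arm.trace(th,"wrist")[:5]:
        if r['score']<.3: continue
        P=cloud(r['mask'],D,C)
        print(th,round(r['score'],2),r['extent'],len(P),np.median(P,0).round(3) if len(P) else '',P[:,2].max().round(3) if len(P) else '')
E
```

```text
t: 3.12
eef_pos: [0.5696, -0.0868, 0.3218]
ee_rot: [-3.142, -0.001, 0.275]
force: [-0.8, 0.9, -0.6]
width: 0.0874
gripper_force: 0.0
stop_grip 0.6 [114.8, 64.4, 349.3, 168.6] 6744 [ 0.606 -0.18   0.053] 0.096
stop_pointer 0.62 [118.6, 62.7, 350.0, 164.6] 6609 [ 0.606 -0.179  0.053] 0.09
clip 0.75 [352.9, 227.7, 15.4, 23.9] 247 [ 0.541 -0.141  0.024] 0.048
clip 0.69 [309.7, 0.0, 42.3, 33.8] 1126 [ 0.754 -0.047  0.006] 0.045
screw_grip 0.64 [114.5, 191.3, 53.2, 29.1] 906 [0.531 0.073 0.108] 0.113
cup1 0.97 [359.4, 264.5, 40.1, 43.9] 1320 [ 0.488 -0.182  0.025] 0.045
cup1 0.83 [309.2, 0.0, 42.6, 33.0] 1109 [ 0.754 -0.046  0.006] 0.045
cup1 0.76 [186.1, 77.2, 47.6, 52.1] 1735 [0.633 0.048 0.042] 0.065
cup1 0.57 [180.1, 273.8, 46.5, 34.0] 807 [0.435 0.011 0.022] 0.328
```

View pics/w1.png

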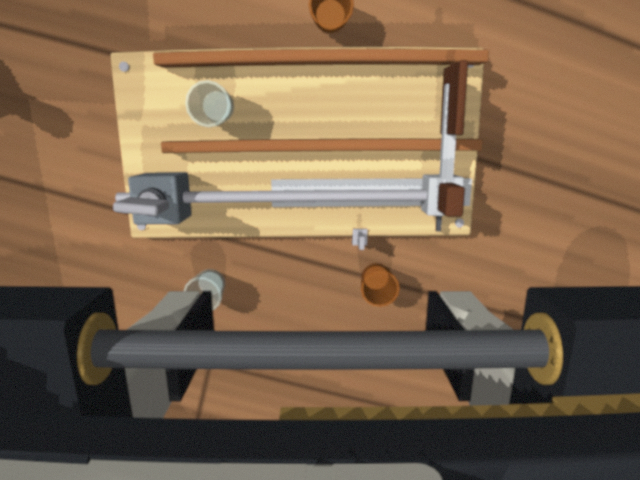

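The wrist view shows the tab at about (451,200), the pointer at (438,224), the clip at (360,237) and the wing from (115,205) to (165,200), nearly along the track. I zoom in to locate each one exactly.

```bash
python3 - <<'E'
from h import *
st=arm.get_state(); C=cal("wrist",st); im=cv2.imread('pics/w1.png'); D=np.load('w1d.npy')
a=cv2.resize(im[165:260,340:480],None,fx=5,fy=5,interpolation=cv2.INTER_CUBIC)
cv2.imwrite('pics/z1.png',a)
b=cv2.resize(im[160:250,100:200],None,fx=6,fy=6,interpolation=cv2.INTER_CUBIC); cv2.imwrite('pics/z2.png',b)
V,U=np.mgrid[0:480,0:640]
def reg(u0,u1,v0,v1,z0,z1):
    m=(U>=u0)&(U<u1)&(V>=v0)&(V<v1); P=cloud(m,D,C); return P[(P[:,2]>z0)&(P[:,2]<z1)]
def rect(P): 
    r=cv2.minAreaRect((P[:,:2]*1000).astype(np.float32)); return r
for n,a in dict(tab=(435,480,170,225,.08,.1),wing=(100,200,180,225,.102,.12),block=(120,200,165,230,.058,.078),clip=(345,375,220,255,.04,.055),rod=(200,420,185,210,.03,.07)).items():
    P=reg(*a); print(n,len(P),P.mean(0).round(4),rect(P))
# track direction via rod
P=reg(210,415,185,210,.03,.07); c=P.mean(0); u,s,v=np.linalg.svd(P-c); print('rod dir',v[0],np.arctan2(v[0][0],-v[0][1]),c)
P=reg(100,200,180,225,.102,.12); c=P.mean(0); u,s,v=np.linalg.svd(P[:,:2]-c[:2],); print('wing dir',v[0],np.arctan2(v[0][1],v[0][0]),c)
E
```

```text
tab 625 [ 0.6107 -0.2087  0.0869] ((610.3329467773438, -210.18064880371094), (30.6000919342041, 19.15980339050293), 16.84076690673828)
wing 553 [0.5286 0.0735 0.1092] ((527.6475830078125, 74.47412872314453), (10.652544021606445, 41.386863708496094), 9.058358192443848)
block 1830 [0.5317 0.0717 0.0661] ((527.892822265625, 75.0625991821289), (50.17603302001953, 50.3419075012207), 15.656563758850098)
clip 73 [ 0.539  -0.1423  0.0455] ((538.4020385742188, -142.54176330566406), (14.066425323486328, 5.002469539642334), 13.067285537719727)
rod 2479 [ 0.5717 -0.0749  0.0472] ((571.3681030273438, -75.60517120361328), (13.073247909545898, 229.6985321044922), 16.22712516784668)
rod dir [-2.79923047e-01  9.60022069e-01 -8.45639428e-04] -2.8578785981646355 [ 0.57249476 -0.07746875  0.04720361]
wing dir [ 0.16377253 -0.98649813] -1.4062827115095873 [0.52863374 0.0735414  0.10916115]
```

View pics/z1.png

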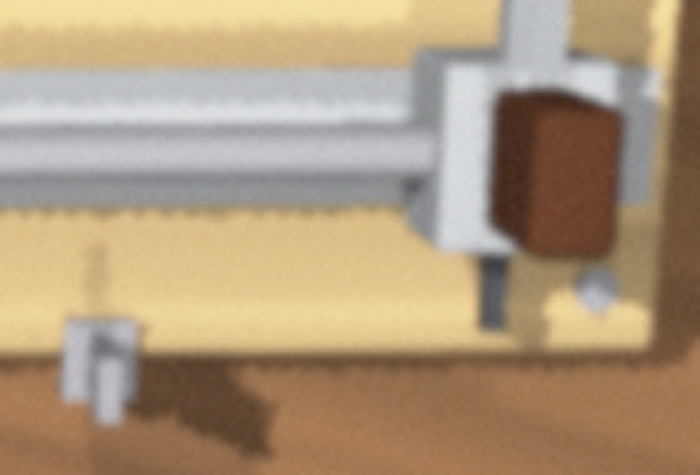

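View pics/z2.png

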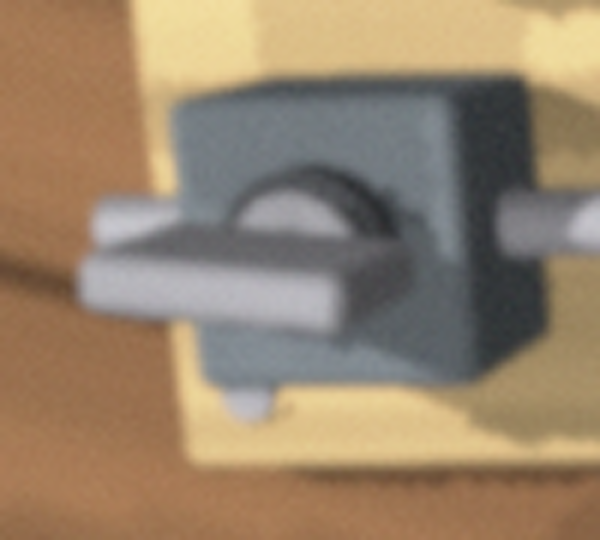

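```bash
python3 - <<'E'
from h import *
st=arm.get_state(); C=cal("wrist",st)
p=on_z([[438.4,230]],.034,C)[0]; f=on_z([[362,242]],.046,C)[0]; d=np.array([-.2799,.960]); print(p,f,(f-p)[:2]@d, (p[:2]-[.6103,-.2102])@d)
print(rows_to([.6103,-.2102,.061],.284))
E
```

```text
[ 0.5718969  -0.22247221  0.034     ] [ 0.53868899 -0.14332717  0.046     ] 0.08527412936225665 -0.0010322896601673063
(array([ 0.23,  5.17, 10.43]), np.float64(-0.11))
```

Both estimates give 85 mm of travel. I go to the tab, descend and grip.

```bash
python3 -m crank '[[[0.2,2,0,0],[0.23,4,1,-0.1],[0.23,5.17,3,-0.1],[0.23,5.17,5,-0.1],[0.23,5.17,7,-0.1],[0.23,5.17,8.5,-0.1],[0.23,5.17,9.5,-0.1],[0.23,5.17,10.2,-0.1],[0.23,5.17,10.43,-0.1],[0.23,5.17,10.43,-0.1],[0.23,5.17,10.43,-0.1]]]' 0 20 && python3 -m crank '[[[0,0,0,0],[0,0,0,0],[0,0,0,0],[0,0,0,0],[0,0,0,0],[0,0,0,0],[0,0,0,0],[0,0,0,0]]]' 1 20
```

```text
t: 4.85
eef_pos: [0.6111, -0.2107, 0.062]
ee_rot: [3.141, -0.002, 0.283]
force: [-0.4, 0.1, -0.2]
width: 0.0872
gripper_force: 0.0
t: 5.85
eef_pos: [0.6102, -0.2105, 0.0607]
ee_rot: [-3.142, 0.0, 0.282]
force: [0.1, 0.4, -0.3]
width: 0.0178
gripper_force: 20.0
```

```bash
python3 -m crank '[[[0,-0.4,0,0],[0,-0.8,0,0],[0,-1.2,0,0],[0,-1.6,0,0],[0,-2,0,0],[0,-2.4,0,0],[0,-2.8,0,0],[0,-3.2,0,0],[0,-3.41,0,0],[0,-3.41,0,0],[0,-3.41,0,0],[0,-3.41,0,0]]]' && python3 - <<'E'
from h import *
arm.grab_frame("wrist")
s=arm.get_state();p=np.array(s['eef_pos'])
print(p,s['force'],(p[:2]-[.6102,-.2105])@[-.2799,.96],([.5384,-.1425]-p[:2])@[-.2799,.96],([.5384,-.1425]-p[:2])@[.96,.28])
E
```

```text
t: 7.35
eef_pos: [0.5864, -0.1287, 0.0607]
ee_rot: [-3.141, 0.0, 0.282]
force: [-1.3, 2.1, -1.3]
width: 0.0179
gripper_force: 20.0
[ 0.58641372 -0.12874065  0.06068548] [ 0.66544029  1.71647983 -0.7313171 ] 0.08514676019199806 0.00023005980800193913 -0.049945790729355934
```

```bash
python3 -m crank '[[[0,0,0,0],[0,0,0,0],[0,0,0,0],[0,0,0,0],[0,0,-2,0],[0,-1,-4,0],[0,-2,-6,0],[0,-3,-8,0],[0,-3,-8,0],[0,-3,-8,0],[0,-3,-8,0]]]' 0
python3 - <<'E'
from h import *
st=arm.get_state(); C=cal("wrist",st); im,D=arm.grab_frame("wrist")
V,U=np.mgrid[0:480,0:640]; P=by_depth(np.c_[U.ravel(),V.ravel()],D.ravel(),C); P=P[D.ravel()>0]
def near(c,r,z0,z1): 
    Q=P[(np.hypot(*(P[:,:2]-c).T)<r)&(P[:,2]>z0)&(P[:,2]<z1)]; R=cv2.minAreaRect((Q[:,:2]*1000).astype(np.float32)); print(len(Q),R); return Q
d=np.array([-.2799,.96])
t=near([.5864,-.1287],.04,.08,.1); c=near([.5384,-.1425],.02,.04,.055); w=near([.528,.0745],.035,.102,.12)
mid=lambda Q:np.array(cv2.minAreaRect((Q[:,:2]*1000).astype(np.float32))[0])
print('clip-tab along',(mid(c)-mid(t))@d)
pts=proj([[.5864,-.1287,.06],[.5384,-.1425,.046]],C); print(pts)
u0,v0=np.clip((pts.mean(0)-[60,45]).astype(int),0,[520,390]); print(u0,v0)
save('z3.png',cv2.resize(im[v0:v0+90,u0:u0+120],None,fx=6,fy=6,interpolation=cv2.INTER_CUBIC))
v=np.linalg.svd(w[:,:2]-w[:,:2].mean(0),full_matrices=False)[2][0]; print('wing',np.arctan2(v[1],v[0])%np.pi, st['q'])
E
```

```text
t: 8.78
eef_pos: [0.565, -0.0571, 0.2595]
ee_rot: [-3.141, 0.002, 0.282]
force: [-0.6, -0.8, -0.4]
width: 0.0873
gripper_force: 0.0
799 ((587.248291015625, -128.34291076660156), (28.82337188720703, 18.41315460205078), 16.3623046875)
107 ((538.3511352539062, -142.434814453125), (13.959146499633789, 5.350635528564453), 17.912891387939453)
782 ((527.3658447265625, 75.65721893310547), (10.685911178588867, 41.83881759643555), 10.976666450500488)
clip-tab along 0.15808635864257717
[[405.51335368 213.5859303 ]
 [399.47993137 263.10536306]]
342 193
wing 1.7371519655613163 [ 2.43667648e-01  1.64266172e-01 -1.76003582e-01 -2.18050056e-04
 -1.23275731e+00  1.60910838e+00]
```

View pics/z3.png

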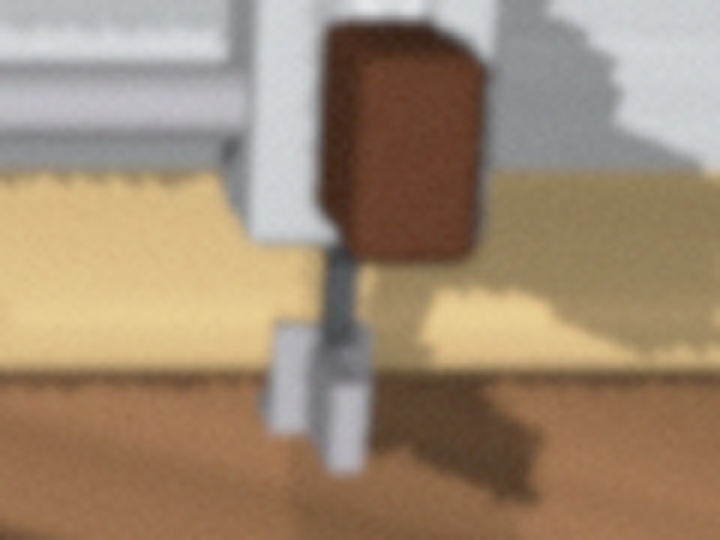

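The pointer lines up with the fin: the dark pointer at (340,290) runs into the fin at (345,420). Now to the screw, whose wing reads about 1.45 rad.

```bash
python3 -m crank '[[[0,-1.5,0,2],[0,-3,0,4],[0.03,-4.5,0,6],[0.03,-5.5,0,8],[0.03,-5.5,0.5,10],[0.03,-5.5,1,12],[0.03,-5.5,1.5,14],[0.03,-5.5,2,16],[0.03,-5.5,2.5,18],[0.03,-5.5,3,19.33],[0.03,-5.5,3,19.33],[0.03,-5.5,3,19.33]]]'
python3 - <<'E'
from h import *
st=arm.get_state(); print(st['q'],rows_to([.5275,.0753,.0815],-1.405))
E
```

```text
t: 10.32
eef_pos: [0.5282, 0.0753, 0.1858]
ee_rot: [3.141, -0.0, -1.402]
force: [0.0, 0.1, -0.1]
width: 0.0879
gripper_force: 0.0
[ 5.09535269e-01  1.58497984e-01 -3.58386073e-01  3.21105937e-04
 -1.05440359e+00 -3.40969941e-01] (array([-0.01,  0.03,  4.17]), np.float64(0.03))
```

```bash
python3 -m crank '[[[0,0.03,1,0],[0,0.03,2,0],[0,0.03,3,0],[0,0.03,3.7,0],[0,0.03,4.17,0],[0,0.03,4.17,0],[0,0.03,4.17,0]]]' && python3 -m crank '[[[0,0,0,0],[0,0,0,0],[0,0,0,0],[0,0,0,0],[0,0,0,0],[0,0,0,0],[0,0,0,0],[0,0,0,0]]]' 1 25
```

```text
t: 11.2
eef_pos: [0.5279, 0.0756, 0.0823]
ee_rot: [-3.14, 0.0, -1.404]
force: [-0.2, -0.2, 0.1]
width: 0.0874
gripper_force: 0.0
t: 12.2
eef_pos: [0.5273, 0.0754, 0.0815]
ee_rot: [3.142, -0.0, -1.404]
force: [-0.3, 0.7, -0.1]
width: 0.0131
gripper_force: 0.0
```

```bash
python3 -m crank '[[[0,0,0,0],[0,0,0,0],[0,0,0,0],[0,0,0,0]]]' 1 25
```

```text
t: 12.7
eef_pos: [0.5279, 0.0756, 0.0816]
ee_rot: [-3.141, 0.0, -1.404]
force: [5.2, -0.1, -4.2]
width: 0.0098
gripper_force: 25.0
```

```bash
python3 -m crank '[[[0,0,0,1.5],[0,0,0,3],[0,0,0,4.5],[0,0,0,6],[0,0,0,7.5],[0,0,0,9],[0,0,0,10.5],[0,0,0,12],[0,0,0,13.5],[0,0,0,15],[0,0,0,15.5],[0,0,0,15.5]]]'; python3 -c "
from h import *
s=arm.get_state();print(s['moment'],s['force'],s['q'])"
```

```text
t: 14.2
eef_pos: [0.5275, 0.0758, 0.0816]
ee_rot: [3.141, 0.001, -2.757]
force: [2.4, 2.2, -2.8]
width: 0.0099
gripper_force: 25.0
[ 0.79382103 -1.35280885 -0.06063662] [ 2.44700615  2.24048314 -2.78951128] [ 5.10708689e-01  2.70121203e-01 -4.88538626e-01 -2.83115903e-04
 -8.11400544e-01 -1.69638310e+00]
```

```bash
python3 -m crank '[[[0,0,0,0.4],[0,0,0,0.8],[0,0,0,1.2],[0,0,0,1.5],[0,0,0,1.5],[0,0,0,1.5],[0,0,0,1.5]]]'; python3 -c "
from h import *
s=arm.get_state();print(s['moment'],s['force'],s['q'])"
```

```text
t: 15.08
eef_pos: [0.5275, 0.0758, 0.0816]
ee_rot: [3.141, 0.001, -2.888]
force: [3.1, 4.0, -3.1]
width: 0.0098
gripper_force: 25.3
[ 1.68816205 -1.32127199  0.44474709] [ 3.11572287  3.99341499 -3.13144131] [ 5.10852915e-01  2.70099945e-01 -4.88613000e-01 -3.46570393e-05
 -8.11490305e-01 -1.82808065e+00]
```

```bash
python3 -m crank '[[[0,0,0,0.3],[0,0,0,0.6],[0,0,0,0.6],[0,0,0,0.6]]]'; python3 - <<'E'
from h import *
C=cal("wrist"); im,D=arm.grab_frame("wrist"); save('w4.png',im); s=arm.get_state();print(s['moment'],s['force'],s['ee_rot'])
im,D=arm.grab_frame("top"); C=cal("top")
V,U=np.mgrid[0:480,0:640]; P=by_depth(np.c_[U.ravel(),V.ravel()],D.ravel(),C); P=P[D.ravel()>0]
Q=P[(np.hypot(*(P[:,:2]-[.5866,-.1285]).T)<.04)&(P[:,2]>.08)]; print(len(Q),cv2.minAreaRect((Q[:,:2]*1000).astype(np.float32)))
E
```

```text
t: 15.58
eef_pos: [0.5274, 0.0757, 0.0816]
ee_rot: [3.141, 0.0, -2.941]
force: [2.6, 4.6, -1.2]
width: 0.0107
gripper_force: 26.5
[ 1.84839163 -1.06421219  0.61143205] [ 1.98577569  5.1147724  -1.94821062] [ 3.14147266e+00  2.49357225e-04 -2.94056396e+00]
86 ((587.4673461914062, -131.32666015625), (29.065244674682617, 17.570392608642578), 19.073259353637695)
```

View pics/w4.png

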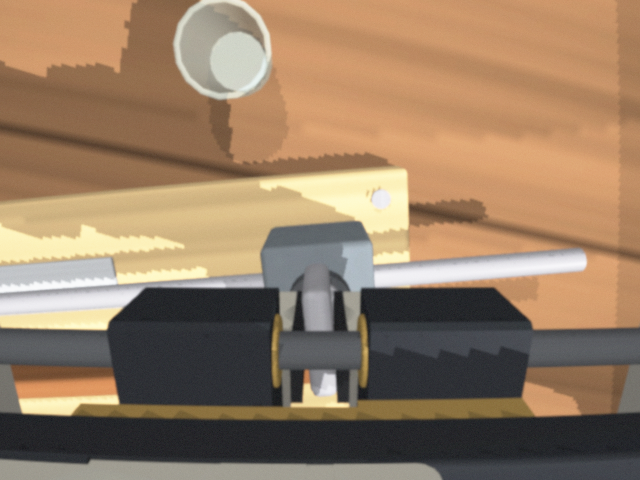

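The wing at (317,330) now lies across the track and the moment rises against the stop, so the screw is seated. I back off to yaw −1.288.

```bash
python3 -m crank '[[[0,0,0,-1.6],[0,0,0,-3.3],[0,0,0,-5],[0,0,0,-6.7],[0,0,0,-8.4],[0,0,0,-10.1],[0,0,0,-11.8],[0,0,0,-13.5],[0,0,0,-15.2],[0,0,0,-16.9],[0,0,0,-18.3],[0,0,0,-18.94]]]' && python3 -m crank '[[[0,0,0,0],[0,0,0,0],[0,0,0,0],[0,0,0,0]]]'; python3 - <<'E'
from h import *
im,D=arm.grab_frame("wrist"); save('w5.png',im); s=arm.get_state();print(s['moment'],s['ee_rot'])
E
```

```text
t: 17.18
eef_pos: [0.528, 0.0753, 0.0816]
ee_rot: [-3.14, -0.0, -1.286]
force: [6.2, 1.8, -4.5]
width: 0.0096
gripper_force: 25.0
t: 17.68
eef_pos: [0.528, 0.0753, 0.0816]
ee_rot: [-3.14, -0.0, -1.289]
force: [6.0, 0.8, -4.0]
width: 0.0104
gripper_force: 24.9
[ 0.60302615 -2.40722909  0.05871212] [-3.14040321e+00 -2.95757584e-04 -1.28877267e+00]
```

View pics/w5.png

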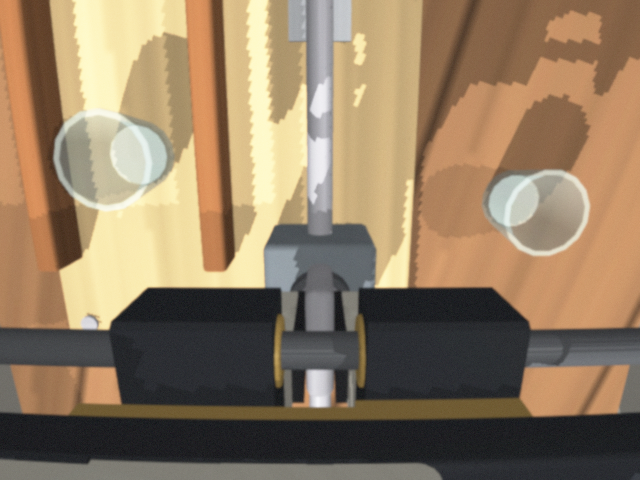

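The wing at (320,340) lies along the rod at (320,150) and is gripped with 25 N; the cups are undisturbed. I hand the job in.

```bash
python3 -c "
from station import arm
print(arm.job_done())"
```

```text
the job is handed in; nothing more can be done
None
```

I handed the job in: the stop's pointer lines up with the clip's fin to within about 1 mm. The screw was seated and backed off about 1.57 rad, and the gripper still holds its wing at 25 N. The handover gave no verdict.

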